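Set the road for the train on the model railway

ROBOT

A 7-joint arm with a two-finger parallel gripper is mounted at the origin on the work surface. World frame = base frame: x ahead of the robot, y to its left, z up, the work surface at z = 0. Lengths are in mm, angles in rad, forces in N, time in s.
With the tool pointing down it reaches from about 400 to 925 mm from the base axis. Payload 5.6 kg.
Tool frame: the origin (TCP) lies at the very end of the fingers, on their centre line; the grasp point (between the pads) lies 19 mm behind it (bot.grip_depth is the distance from the TCP to the grasp point, in mm); z points along the fingers, y is the line along which they close (so a half turn about z gives the same grasp; the last joint's range is limited). The gripper opens to 85 mm and grips with 20 to 120 N. Pads are 22 mm wide; open, the fingers measure 114 mm over their backs; the gripper's body (76 mm by 85 mm) begins 54 mm behind the grasp point. The pads swing forward as they close: fully open they stand 13 mm farther back than shut.
Start: joints at [1.15, 0.468, -0.012, 1.603, 0.006, 1.071, -0.056], TCP at [239.73, -604.184, 231.29] pointing down, gripper open.
Joint ranges: [-2.53, 2.53], [-0.31, 2.02], [-1.57, 1.55], [0.28, 2.44], [-1.29, 4.43], [0.15, 1.84], [-2.92, 2.92]. Speed limits (rad/s): [2.57, 2.57, 3.14, 3.14, 3.14, 3.14, 3.14].

INTERFACE

Orientations are given as a 3x3 rotation matrix whose columns are the frame's x, y, z axes.
In Python, from bench import bot gives the robot as it stands.
- The arm moves only by the tool carry_out, never from a script. Its argument "series" is text: rows parted by semicolons, each of 6 numbers parted by spaces: the shift along the tool's x, y, z in mm, then the turn, a rotation vector about the tool's x, y, z in degrees. A call has 1 to 12 rows; each row is the pose to reach, as a shift and turn from the pose commanded when the call began, along the tool's axes at that moment; what a row does not reach only later rows make up. A row lasts 1/8 s, in which the tool goes at most 62.5 mm and 10.7 degrees, less where a joint would pass 70% of its speed; a pose out of reach is approached as far as the arm can. A call with a gripper value outside its range is refused whole. "hand" is the finger opening in mm, from 0 to 85.4, set as the call begins (left out, the last holds). The fingers move at their own pace and stop on an object; the grip force is fixed at half the most. Time passes only in rows, so rows that repeat a pose let the fingers close. It gives the time, the measured TCP pose, the force, the opening and the grip force at its end, in the units of the state.
- bot.read_state(): the state, without advancing time (a new reading comes with each control period).
- bot.snapshot(name): name is "side" or "top"; returns (picture, depth): 384x512x3 uint8, red, green, blue; 384x512 float32, mm along the optical axis (not along the pixel's ray), 0 where there is no reading.
- bot.camera_model(name): a dict with "fx", "fy", "cx", "cy" (pixels), "k1" (the pictures are not rectified: a ray, as slopes to the right and down, at radius r is drawn at 1 + k1 r^2 times it, then the intrinsics apply), "R" (3x3) and "t" (3): a world point X has camera coordinates R X + t. Camera axes: x right, y down, z forward; pixel columns grow to the right and rows downward; lengths in mm; the calibration is good to about 2 mm. A picture is of the moment at which its call begins. camera_model takes no time and is no camera call.
- bot.close_job(): hands the job in; it is judged then, once.
The state is a dict: "t": time; "joint_pos": joint angles; "qvel": joint speeds; "joint_efforts": joint torques, N m; "ee_pos": TCP position; "tool_rot": TCP orientation; "ft_force": force on the tool from outside, world axes, zero at the start; "ft_torque": the same for the moment, N m; "opening": finger opening in mm; "gripper_force": force on a finger pad.
Only numpy, scipy, OpenCV 4.12 (cv2) and the standard library are available. Lean on these libraries where they do the work, as an engineer would, in place of code of your own. Each camera call takes 0.05 s, during which the arm holds its last target. There are 200 camera calls.

TASK

Set the road for the next train: with closed fingertips, gently press down the push plunger at the tunnel portal, then the one at the bridge, then the one at the signal cabin, each until it is fully home. They stay down by themselves, so do not press one before its turn, do not pull any up, and leave the water tower's plunger as it is. Do not pick up or shift the train, the trees or anything else lying about, and finish with the hand clear.

Things in the scene. Friction and masses are not known exactly. Their poses are not given: they have to be found in the camera images.
- tunnel: Fixed scenery board, 130 (x) by 120 (y) by 6 mm thick, carrying a concrete tunnel portal, 106 wide and 85 high, with an open arch right through it (sizes in mm, heights above the table) on its far half (own x +2 to +62 mm). Origin: centre of the board's underside, on the table; z up. Its push plunger is centred at own x -36, y -24 mm. The boards stand in any order, left to right, and somewhat turned
- bridge: Fixed scenery board, 130 (x) by 120 (y) by 6 mm thick, carrying a short dark truss bridge span, 116 long and 89 high, on one stone pier (sizes in mm, heights above the table) on its far half (own x +2 to +62 mm). Origin: centre of the board's underside, on the table; z up. Its push plunger is centred at own x -36, y -24 mm. The boards stand in any order, left to right, and somewhat turned
- cabin: Fixed scenery board, 130 (x) by 120 (y) by 6 mm thick, carrying a small signal cabin with a row of windows, pitched roof and chimney, 82 wide and 84 high (sizes in mm, heights above the table) on its far half (own x +2 to +62 mm). Origin: centre of the board's underside, on the table; z up. Its push plunger is centred at own x -36, y -24 mm. The boards stand in any order, left to right, and somewhat turned
- tower: Fixed scenery board, 130 (x) by 120 (y) by 6 mm thick, carrying a round water tank with conical roof on four legs, 60 wide and 93 high (sizes in mm, heights above the table) on its far half (own x +2 to +62 mm). Origin: centre of the board's underside, on the table; z up. Its push plunger is centred at own x -36, y -24 mm. The boards stand in any order, left to right, and somewhat turned
- tunnel_cap (a point): Centre of the top face of the push plunger of the tunnel portal, moving with it; 46 mm above the table when the joint reads 0, 36 mm when the plunger is fully home. The cap is a flat black disc 28 mm across and 8 mm thick on a thin stem, over a grey socket 44 mm square whose top is 20 mm above the table. All four plungers look alike
- tunnel_plunger (a joint): How far the plunger of the tunnel portal is pushed down, m: starts up, between 0 and 0.002; 0.010 is fully home; negative when pulled up. It resists with about 3 N of friction, has no spring and stays where it is left. Once it is home the cap alone still gives, by up to 6 mm more, on a spring of its own (5 N rising to 14 N), and comes back when let go; beyond that it is hard
- bridge_cap (a point): Centre of the top face of the push plunger of the bridge, moving with it; 46 mm above the table when the joint reads 0, 36 mm when the plunger is fully home. The cap is a flat black disc 28 mm across and 8 mm thick on a thin stem, over a grey socket 44 mm square whose top is 20 mm above the table. All four plungers look alike
- bridge_plunger (a joint): How far the plunger of the bridge is pushed down, m: starts up, between 0 and 0.002; 0.010 is fully home; negative when pulled up. It resists with about 3 N of friction, has no spring and stays where it is left. Once it is home the cap alone still gives, by up to 6 mm more, on a spring of its own (5 N rising to 14 N), and comes back when let go; beyond that it is hard
- cabin_cap (a point): Centre of the top face of the push plunger of the signal cabin, moving with it; 46 mm above the table when the joint reads 0, 36 mm when the plunger is fully home. The cap is a flat black disc 28 mm across and 8 mm thick on a thin stem, over a grey socket 44 mm square whose top is 20 mm above the table. All four plungers look alike
- cabin_plunger (a joint): How far the plunger of the signal cabin is pushed down, m: starts up, between 0 and 0.002; 0.010 is fully home; negative when pulled up. It resists with about 3 N of friction, has no spring and stays where it is left. Once it is home the cap alone still gives, by up to 6 mm more, on a spring of its own (5 N rising to 14 N), and comes back when let go; beyond that it is hard
- tower_cap (a point): Centre of the top face of the push plunger of the water tower, moving with it; 46 mm above the table when the joint reads 0, 36 mm when the plunger is fully home. The cap is a flat black disc 28 mm across and 8 mm thick on a thin stem, over a grey socket 44 mm square whose top is 20 mm above the table. All four plungers look alike
- tower_plunger (a joint): How far the plunger of the water tower is pushed down, m: starts up, between 0 and 0.002; 0.010 is fully home; negative when pulled up. It resists with about 3 N of friction, has no spring and stays where it is left. Once it is home the cap alone still gives, by up to 6 mm more, on a spring of its own (5 N rising to 14 N), and comes back when let go; beyond that it is hard
- pine_a: Loose model pine, 26 mm wide, 60 mm high, standing on the tunnel board beside the plunger (near own x -36, y +38 mm). Origin: centre of its underside. Leave it alone
- pine_b: Loose model pine, 26 mm wide, 60 mm high, standing on the cabin board beside the plunger (near own x -36, y +38 mm). Origin: centre of its underside. Leave it alone
- boulder: Loose model boulder, 24 by 20 by 23 mm high, standing on the bridge board beside the plunger (near own x -36, y +38 mm). Origin: centre of its underside. Leave it alone
- weight: Loose brass weight, 20 mm across, 28 mm high, standing on the water tower board beside the plunger (near own x -36, y +38 mm). Origin: centre of its underside. Leave it alone
- locomotive: Loose model steam locomotive, 152 mm long (y), 55 mm high, on the track beyond the boards. Origin: centre of its underside. Leave it alone
- boxcar: Loose model box wagon, 138 mm long (y), 53 mm high, on the same track. Origin: centre of its underside. Leave it alone
- screwdriver: Loose screwdriver, 150 mm long, lying on the table on the robot's side of the boards. Leave it alone
- glue: Loose white glue bottle, 32 mm across, 75 mm high, standing on the robot's side of the boards. Origin: centre of its underside. Leave it alone

How it is judged (in metres and radians):
On the way, in this order (a step that is already met when the one before it is completed fails the run):
1. the tunnel portal's plunger is pushed home (at least 7 mm down) (value of joint tunnel_plunger above 0.007 m), for 0.1 s.
2. the bridge's plunger is pushed home (at least 7 mm down) (value of joint bridge_plunger above 0.007 m), for 0.1 s.
3. the signal cabin's plunger is pushed home (at least 7 mm down) (value of joint cabin_plunger above 0.007 m), for 0.1 s.
At the end, for the whole second after the job is handed in: The plungers of the tunnel portal, bridge and signal cabin are each at least 7 mm down (of 10), the water tower's is still up (less than 3.5 mm down, not pulled up by 3 mm), and every loose thing is within 15 mm of where it started (value of joint each of tunnel_plunger, bridge_plunger, cabin_plunger above 0.007 m and value of joint tower_plunger between -0.003 and 0.0035 m and distance of each of pine_a, pine_b, boulder, weight, locomotive, boxcar, screwdriver, glue from where it was at the start of the episode below 0.015 m); the robot touches nothing.
It fails at once if a plunger is pushed (more than 3.5 mm down) before the one before it is home ((value of joint bridge_plunger above 0.0035 m and value of joint tunnel_plunger below 0.007 m) or (value of joint cabin_plunger above 0.0035 m and value of joint bridge_plunger below 0.007 m)).
It fails at once if the water tower's plunger is pushed (more than 3.5 mm down) (value of joint tower_plunger above 0.0035 m).
It fails at once if a plunger is pulled up (3 mm) (value of joint any of tunnel_plunger, bridge_plunger, cabin_plunger, tower_plunger below -0.003 m).
It fails at once if a plunger, its landmark or its board is pressed hard (over 30 N) (contact force between any of tunnel, bridge, cabin, tower and anything else above 30 N).
It fails at once if a loose thing is lifted or moved by more than 15 mm (distance of any of pine_a, pine_b, boulder, weight, locomotive, boxcar, screwdriver, glue from where it was at the start of the episode above 0.015 m).
It also fails if it takes over 45 s, if anything falls off the work surface, if the arm or the gripper's body presses on something with over 40 N, if the wrist force passes 120 N, or if a joint passes its speed limit or range.

## Working session

There is one attempt and no reset: what is moved stays moved. The work goes in short steps, Python scripts to look and compute and a tool call to move; the robot and the scene stay as the last step left them, time stands still between calls to the robot, and variables do not carry over. Pictures are saved under pics/ and viewed, at most 10 in all, crops included, and the job is handed in when it is done.

Besides the shell and the picture viewer there is one more tool, called after "Emit:" in YAML: its name, and indented under it one key for each argument. carry_out: Moves the arm, as the interface text tells. Its arguments: {"type":"object","properties":{"series":{"type":"string"},"hand":{"type":"number"}},"required":["series"]}

```bash
mkdir -p pics; ls
python3 - <<'E'
from bench import bot
import cv2,numpy as np
for n in("top","side"):
    p,d=bot.snapshot(n); cv2.imwrite(f"pics/{n}0.png",p[:,:,::-1]); np.savez(f"{n}0.npz",p=p,d=d)
    print({k:np.round(v,3).tolist() for k,v in bot.camera_model(n).items()})
s=bot.read_state();print(s["t"],s["ee_pos"],np.round(s["tool_rot"],3),s["ft_force"],s["opening"])
E
```

```text
pics
{'fx': 488.17, 'fy': 488.17, 'cx': 259.212, 'cy': 192.757, 'k1': -0.203, 'R': [[0.003, -1.0, 0.025], [-0.991, -0.007, -0.136], [0.136, -0.024, -0.99]], 't': [-5.229, 555.147, 1225.161]}
{'fx': 373.063, 'fy': 373.063, 'cx': 255.081, 'cy': 199.571, 'k1': -0.068, 'R': [[0.885, -0.465, -0.008], [-0.376, -0.705, -0.601], [0.273, 0.535, -0.799]], 't': [-500.284, 243.13, 764.039]}
0.1 [ 239.49703032 -603.70746008  230.41241144] [[ 0.93   0.369 -0.001]
 [ 0.369 -0.93   0.001]
 [-0.    -0.002 -1.   ]] [-0.42391945 -0.46317823 -0.11961032] 85.68316134525817
```

View pics/top0.png

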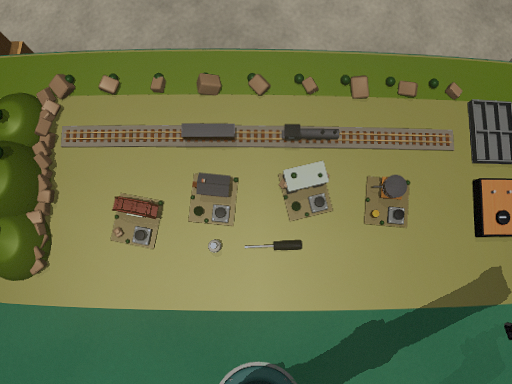

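View pics/side0.png

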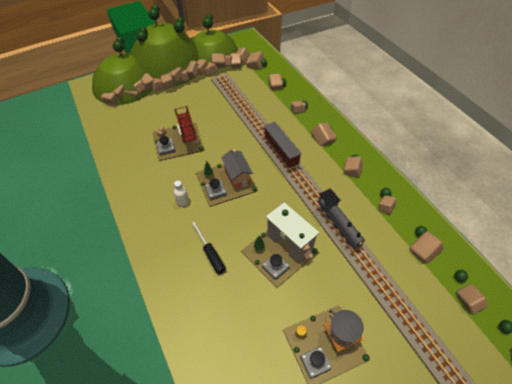

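The top view shows, from left to right, the bridge (plunger ~142,236), cabin (~221,212), tunnel (~319,203) and tower (~398,215). The side view shows the same order, with plungers at ~(165,144), (215,187), (276,265) and (318,359). Next I'll measure the caps in both views.

```bash
cat > h.py <<'E'
import numpy as np,cv2
from bench import bot
def ray(n,uv):
    m=bot.camera_model(n); K=np.array([[m["fx"],0,m["cx"]],[0,m["fy"],m["cy"]],[0,0,1.]])
    x=cv2.undistortPoints(np.array([[uv]],float),K,np.array([m["k1"],0,0,0,0.]))[0,0]
    R=np.array(m["R"]);return -R.T@np.array(m["t"]),R.T@np.array([x[0],x[1],1])
def plane(n,uv,z):
    o,d=ray(n,uv);return o+d*(z-o[2])/d[2]
def tri(a,b):
    (o,d),(p,e)=ray("top",a),ray("side",b)
    s=np.linalg.lstsq(np.c_[d,-e],p-o,rcond=None)[0]
    P,Q=o+d*s[0],p+e*s[1];return (P+Q)/2,np.linalg.norm(P-Q)
def cap(p,uv,w=9,th=45):
    u,v=uv;g=p.max(2)[v-w:v+w+1,u-w:u+w+1]
    n,l,st,c=cv2.connectedComponentsWithStats((g<th).astype(np.uint8))
    i=1+np.argmax(st[1:,4]);return c[i]+[u-w,v-w],st[i].tolist()
E
python3 - <<'E'
from h import *
T,S=np.load("top0.npz"),np.load("side0.npz")
for n,a,b in[("bridge",(142,236),(165,144)),("cabin",(221,212),(215,187)),("tunnel",(319,203),(276,265)),("tower",(398,215),(318,359))]:
    (ca,sa),(cb,sb)=cap(T["p"],a),cap(S["p"],b,11)
    X,e=tri(ca,cb);print(n,ca.round(1),sa,cb.round(1),sb,X.round(1),round(e,1),plane("top",ca,45).round(1),plane("side",cb,45).round(1))
c=lambda z,u,v,w,h,f:cv2.resize(z["p"][v:v+h,u:u+w,::-1],None,fx=f,fy=f,interpolation=cv2.INTER_CUBIC)
A=c(T,100,150,320,110,2.5);B=c(S,140,90,240,300,1.6)
cv2.imwrite("pics/z.png",A);
C=np.hstack([c(S,145,95,120,115,3.3),c(S,235,195,120,115,3.3)]);cv2.imwrite("pics/z2.png",C)
E
```

```text
bridge [151.  229.5] [18, 2, 1, 2, 2] [163.9 140.4] [6, 4, 8, 8, 50] [447.  270.7  70. ] 17.7 [457.3 274.7  45. ] [442.3 298.6  45. ]Traceback (most recent call last):
  File "<stdin>", line 4, in <module>
  File "h.py", line 16, in cap
    i=1+np.argmax(st[1:,4]);return c[i]+[u-w,v-w],st[i].tolist()
        ~~~~~~~~~^^^^^^^^^^
    return _wrapfunc(a, 'argmax', axis=axis, out=out, **kwds)
    return bound(*args, **kwds)
ValueError: attempt to get argmax of an empty sequence
```

```bash
python3 - <<'E'
s=open("h.py").read()
i=s.index("def cap");s=s[:i]+'''def cap(p,uv,w=9):
    u,v=uv;g=np.ascontiguousarray(p.max(2)[v-w:v+w+1,u-w:u+w+1])
    t,b=cv2.threshold(g,0,255,cv2.THRESH_BINARY_INV+cv2.THRESH_OTSU)
    n,l,st,c=cv2.connectedComponentsWithStats(b)
    i=l[w,w]; return c[i]+[u-w,v-w],st[i].tolist()+[t]
'''
open("h.py","w").write(s)
E
python3 - <<'E'
from h import *
T,S=np.load("top0.npz"),np.load("side0.npz")
for n,a,b in[("bridge",(141,236),(164,142)),("cabin",(221,212),(214,185)),("tunnel",(319,203),(277,264)),("tower",(398,215),(318,357))]:
    (ca,sa),(cb,sb)=cap(T["p"],a,8),cap(S["p"],b,8 if n!="tower" else 12)
    X,e=tri(ca,cb);print(n,ca.round(1),sa,cb.round(1),sb,X.round(1),round(e,1),plane("top",ca,45).round(1),plane("side",cb,45).round(1))
c=lambda z,u,v,w,h,f:cv2.resize(z["p"][v:v+h,u:u+w,::-1],None,fx=f,fy=f,interpolation=cv2.INTER_CUBIC)
A=c(T,100,150,320,110,2.5)
C=np.hstack([c(S,145,95,120,115,3.3),c(S,235,195,120,115,3.3)]);A=cv2.resize(A,(792,272))
cv2.imwrite("pics/z.png",cv2.resize(np.vstack([A,cv2.resize(C,(792,380))[:328]]),None,fx=1,fy=1))
E
```

```text
bridge [140.5 234.8] [1, 2, 14, 11, 119, 96.0] [164.1 141.1] [3, 0, 12, 15, 115, 87.0] [443.4 303.4  37.9] 0.5 [443.3 301.8  45. ] [441.9 295.7  45. ]
cabin [220.2 212. ] [2, 3, 12, 11, 106, 99.0] [214.1 184.2] [0, 0, 15, 16, 145, 88.0] [503.5  98.1  38.3] 2.1 [503.9  97.5  45. ] [500.8  92.9  45. ]
tunnel [319.1 201.2] [3, 1, 11, 11, 97, 89.0] [276.  261.9] [1, 0, 13, 14, 148, 89.0] [ 533.7 -158.3   34.3] 1.6 [ 533.2 -156.9   45. ] [ 529.8 -162.8   45. ]
tower [398.1 214.1] [3, 2, 12, 11, 105, 81.0] [317.1 359.3] [4, 6, 15, 18, 222, 99.0] [ 500.5 -368.9   37.4] 0.6 [ 500.1 -366.6   45. ] [ 498.3 -369.9   45. ]
```

View pics/z.png

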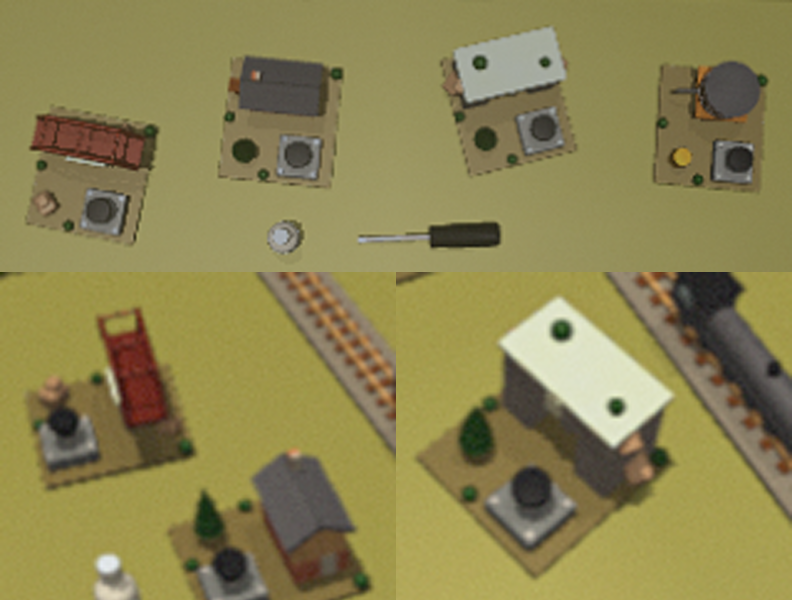

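The crops confirm it: bridge, cabin, tunnel and tower from left to right, with caps at about (443,302), (504,97) and (533,-157). I'll close the hand and go above the tunnel cap.

Emit:
carry_out:
  series: "13 -9 0 0 0 0;44 -31 5 0 0 0;88 -61 12 0 0 0;136 -95 19 0 0 0;184 -129 25 0 0 0;232 -163 32 0 0 0;280 -197 38 0 0 0;328 -231 45 0 0 0;372 -261 51 0 0 0;407 -286 56 0 0 0;429 -301 59 0 0 0;438 -307 60 0 0 0"
  hand: 0

```text
t: 1.6
ee_pos: [534.0, -154.5, 171.0]
tool_rot: [[0.928, 0.372, -0.0], [0.372, -0.928, 0.001], [-0.0, -0.001, -1.0]]
ft_force: [-0.4, 0.6, 0.3]
opening: -0.0
gripper_force: 0.0
```

Emit:
carry_out:
  series: "-1 1 10 0 0 0;-2 2 30 0 0 0;-2 2 55 0 0 0;-2 2 80 0 0 0;-2 2 95 0 0 0;-2 2 100 0 0 0;-2 2 100 0 0 0"

```text
t: 2.48
ee_pos: [532.5, -160.3, 71.4]
tool_rot: [[0.93, 0.368, 0.0], [0.368, -0.93, -0.0], [-0.0, 0.0, -1.0]]
ft_force: [-0.8, 0.1, -0.4]
opening: -0.1
gripper_force: 0.0
```

Run:
```python
from h import *
p,d=bot.snapshot("side");q,e=bot.snapshot("top")
r=lambda im,u,v:cv2.resize(im[v:v+90,u:u+90,::-1],None,fx=4.4,fy=4.4,interpolation=cv2.INTER_CUBIC)
cv2.imwrite("pics/c1.png",np.hstack([r(p,231,200),r(q,274,150)]))
D=np.load("side0.npz")["d"];m=bot.camera_model("side");R=np.array(m["R"]);t=np.array(m["t"])
for n,b in[("tunnel",(276,260)),("bridge",(164,140)),("cabin",(214,183))]:
    o,dr=ray("side",b);z=np.median(D[b[1]-1:b[1]+2,b[0]-1:b[0]+2]);print(n,(o+dr*z).round(1))
s=bot.read_state();print(s["ee_pos"],s["ft_force"])
```

```text
tunnel [ 531.8 -159.3   46.1]
bridge [443.  299.9  45. ]
cabin [502.   96.3  45.1]
[ 533.04769061 -160.16236346   72.00795003] [-0.67083023 -1.10323512 -0.38076338]
```

View pics/c1.png

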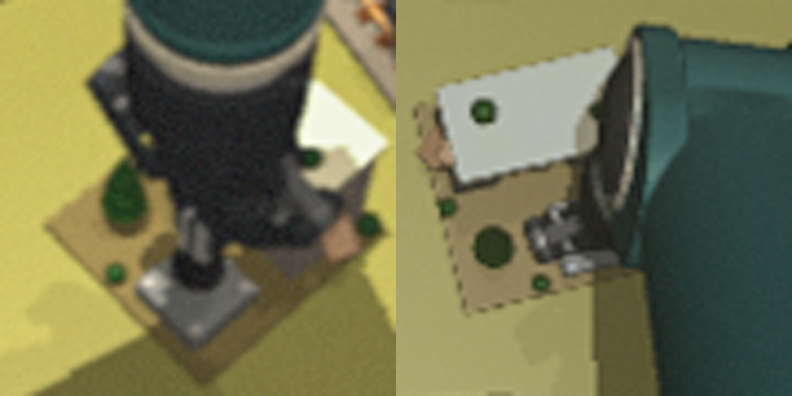

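The fingertips stand over the tunnel cap (crop ~200,270), with the knuckles above the pine and clear of it. Now I'll press slowly.

Emit:
carry_out:
  series: "0 -1 8 0 0 0;0 -1 16 0 0 0;0 -1 21 0 0 0;0 -1 24 0 0 0;0 -1 26 0 0 0;0 -1 28 0 0 0;0 -1 30 0 0 0;0 -1 32 0 0 0;0 -1 33 0 0 0;0 -1 34 0 0 0;0 -1 34 0 0 0"

```text
t: 3.95
ee_pos: [532.2, -159.0, 37.1]
tool_rot: [[0.93, 0.369, 0.0], [0.369, -0.93, -0.0], [0.0, 0.0, -1.0]]
ft_force: [0.7, -0.0, -0.1]
opening: 0.4
gripper_force: 0.0
```

Emit:
carry_out:
  series: "0 0 1 0 0 0;0 0 2 0 0 0;0 0 2 0 0 0"

```text
t: 4.32
ee_pos: [532.4, -159.0, 35.6]
tool_rot: [[0.93, 0.369, 0.0], [0.369, -0.93, -0.0], [0.0, 0.0, -1.0]]
ft_force: [-2.2, 1.0, 5.8]
opening: 0.0
gripper_force: 2.9
```

Emit:
carry_out:
  series: "0 0 1 0 0 0;0 0 1.5 0 0 0;0 0 1.5 0 0 0"

```text
t: 4.7
ee_pos: [532.4, -159.1, 34.3]
tool_rot: [[0.93, 0.369, 0.0], [0.369, -0.93, -0.0], [0.0, 0.0, -1.0]]
ft_force: [-2.3, 1.2, 8.5]
opening: 0.0
gripper_force: 3.8
```

The force rises with depth (5.8 then 8.5 N), so the tunnel plunger is home. I'll lift, turn in line with the bridge board and travel.

Emit:
carry_out:
  series: "0 0 -4 0 0 0;0 0 -15 0 0 0;0 0 -40 0 0 0;0 0 -75 0 0 0;0 0 -110 0 0 0;0 0 -130 0 0 0;0 0 -135 0 0 0"

```text
t: 5.58
ee_pos: [533.0, -159.2, 170.5]
tool_rot: [[0.93, 0.369, 0.003], [0.369, -0.93, -0.001], [0.003, 0.002, -1.0]]
ft_force: [-0.2, -0.5, 0.0]
opening: -0.0
gripper_force: 0.0
```

Emit:
carry_out:
  series: "3 -14 0 0 0 1;9 -46 0 0 0 3;17 -92 0 0 0 6;27 -143 0 0 0 10;37 -193 0 0 0 13;46 -244 0 0 0 16;56 -294 0 0 0 20;65 -345 0 0 0 24;74 -391 0 0 0 27;81 -428 0 0 0 29;85 -451 0 0 0 31;87 -460 0 0 0 31"

```text
t: 7.08
ee_pos: [442.3, 301.9, 167.9]
tool_rot: [[0.987, -0.16, -0.001], [-0.16, -0.987, -0.0], [-0.001, 0.001, -1.0]]
ft_force: [-0.0, -0.8, -0.2]
opening: 0.0
gripper_force: 0.0
```

Run:
```python
from h import *
p,d=bot.snapshot("top");s=bot.read_state();print(s["t"],s["ee_pos"],s["joint_pos"],np.round(s["tool_rot"],3).tolist())
q,e=bot.snapshot("side")
for n,P,D,u,v in(("top",p,d,319,201),("side",q,e,276,260)):
    o,dr=ray(n,(u,v));print(n,(o+dr*np.median(D[v-1:v+2,u-1:u+2])).round(1))
```

```text
7.125 [442.45054179 302.26626711 168.10177805] [-0.42258841  0.37743036 -0.29116239  1.92348372  0.13886742  0.86071122
 -2.51644633] [[0.987, -0.16, -0.001], [-0.16, -0.987, 0.0], [-0.001, 0.0, -1.0]]
top [ 534.8 -158.1   36.2]
side [ 534.7 -155.    36.2]
```

The tunnel cap measures 36 mm, so it is home. Going down on the bridge cap.

Emit:
carry_out:
  series: "1 1 10 0 0 0;1 1 30 0 0 0;1 1 55 0 0 0;1 1 78 0 0 0;1 1 95 0 0 0;1 1 105 0 0 0;1 1 111 0 0 0;1 1 111 0 0 0"

```text
t: 8.18
ee_pos: [444.2, 299.5, 57.7]
tool_rot: [[0.987, -0.163, -0.0], [-0.163, -0.987, -0.0], [-0.0, 0.0, -1.0]]
ft_force: [-0.1, 0.0, -0.4]
opening: -0.1
gripper_force: 0.0
```

Run:
```python
from h import *
q,e=bot.snapshot("side");p,e=bot.snapshot("top")
r=lambda im,u,v:cv2.resize(im[v:v+80,u:u+80,::-1],None,fx=4.9,fy=4.9,interpolation=cv2.INTER_CUBIC)
cv2.imwrite("pics/c2.png",np.hstack([r(q,130,90),r(p,100,180)]))
s=bot.read_state();print(s["ee_pos"],s["ft_force"])
```

```text
[444.50187005 299.87813932  58.26018014] [ 0.66173726  0.04301239 -0.60250714]
```

View pics/c2.png

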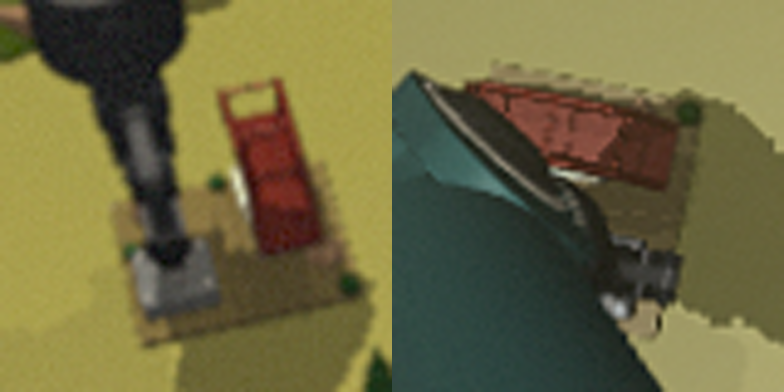

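The fingertips are over the bridge cap (crop ~172,250), clear of the truss and the boulder. Pressing.

Emit:
carry_out:
  series: "0 -1 6 0 0 0;0 -1 9 0 0 0;0 -1 11 0 0 0;0 -1 13 0 0 0;0 -1 15 0 0 0;0 -1 17 0 0 0;0 -1 19 0 0 0;0 -1 20 0 0 0;0 -1 21 0 0 0;0 -1 22 0 0 0;0 -1 22 0 0 0"

```text
t: 9.65
ee_pos: [444.4, 300.5, 35.9]
tool_rot: [[0.987, -0.163, 0.0], [-0.163, -0.987, -0.0], [0.0, 0.0, -1.0]]
ft_force: [-0.9, -1.2, 4.7]
opening: 0.0
gripper_force: 2.7
```

Emit:
carry_out:
  series: "0 0 1 0 0 0;0 0 2 0 0 0;0 0 2 0 0 0"

```text
t: 10.02
ee_pos: [444.4, 300.6, 34.2]
tool_rot: [[0.987, -0.163, 0.0], [-0.163, -0.987, -0.0], [0.0, 0.0, -1.0]]
ft_force: [-2.6, -2.0, 8.2]
opening: 0.2
gripper_force: 3.9
```

Home. Lifting and going to the cabin.

Emit:
carry_out:
  series: "0 0 -4 0 0 0;0 0 -15 0 0 0;0 0 -40 0 0 0;0 0 -75 0 0 0;0 0 -110 0 0 0;0 0 -130 0 0 0;0 0 -135 0 0 0"

```text
t: 10.9
ee_pos: [445.0, 301.0, 170.4]
tool_rot: [[0.987, -0.163, 0.003], [-0.163, -0.987, 0.002], [0.002, -0.002, -1.0]]
ft_force: [0.4, 0.1, 0.5]
opening: -0.2
gripper_force: 0.0
```

Emit:
carry_out:
  series: "5 10 0 0 0 0;16 34 0 0 0 0;32 67 0 0 0 0;50 105 0 0 0 0;66 138 0 0 0 0;80 168 0 0 0 0;88 185 0 0 0 0;91 191 0 0 0 0;91 191 0 0 0 0"

```text
t: 12.02
ee_pos: [502.6, 97.0, 168.1]
tool_rot: [[0.987, -0.163, -0.001], [-0.163, -0.987, -0.0], [-0.001, 0.0, -1.0]]
ft_force: [-0.6, -0.1, 0.9]
opening: 0.1
gripper_force: 0.0
```

Emit:
carry_out:
  series: "0 0 10 0 0 0;0 0 30 0 0 0;0 0 55 0 0 0;0 0 78 0 0 0;0 0 92 0 0 0;0 0 99 0 0 0;0 0 99 0 0 0"

```text
t: 12.9
ee_pos: [503.0, 97.6, 69.6]
tool_rot: [[0.987, -0.162, -0.0], [-0.162, -0.987, -0.0], [-0.0, 0.0, -1.0]]
ft_force: [-1.1, 0.6, 0.1]
opening: -0.2
gripper_force: 0.0
```

Run:
```python
from h import *
q,e=bot.snapshot("side");p,f=bot.snapshot("top")
r=lambda im,u,v:cv2.resize(im[v:v+80,u:u+80,::-1],None,fx=4.9,fy=4.9,interpolation=cv2.INTER_CUBIC)
cv2.imwrite("pics/c3.png",np.hstack([r(q,175,130),r(p,180,160)]))
s=bot.read_state();print(s["ee_pos"],s["ft_force"])
o,dr=ray("side",(164,140));print((o+dr*np.median(e[139:142,163:166])).round(1))
```

```text
[503.56586038  97.50874608  70.34279984] [-0.83361318  0.58660595  0.83431615]
[444.4 309.3  36.4]
```

View pics/c3.png

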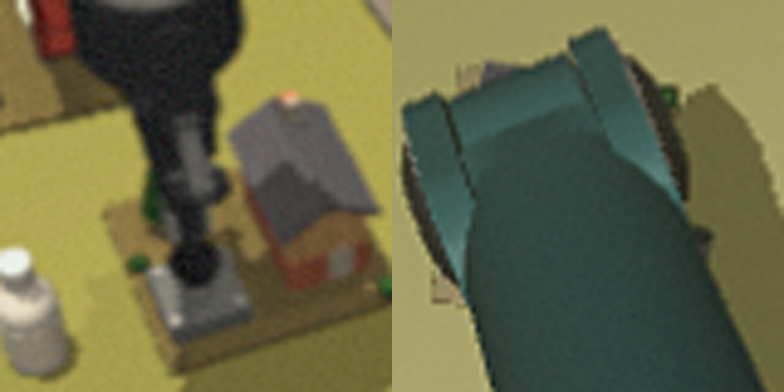

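The fingers are over the cabin cap (crop ~195,262). The pine stands clear behind them, and the bridge cap reads 36 mm. Pressing.

Emit:
carry_out:
  series: "0 0 8 0 0 0;0 0 16 0 0 0;0 0 21 0 0 0;0 0 23 0 0 0;0 0 25 0 0 0;0 0 27 0 0 0;0 0 29 0 0 0;0 0 31 0 0 0;0 0 32 0 0 0;0 0 33 0 0 0;0 0 34 0 0 0;0 0 34 0 0 0"

```text
t: 14.5
ee_pos: [503.2, 97.3, 35.9]
tool_rot: [[0.987, -0.163, 0.0], [-0.163, -0.987, -0.0], [0.0, 0.0, -1.0]]
ft_force: [-1.0, -0.4, 5.5]
opening: 0.2
gripper_force: 2.7
```

Emit:
carry_out:
  series: "0 0 1 0 0 0;0 0 2 0 0 0;0 0 2 0 0 0"

```text
t: 14.88
ee_pos: [503.2, 97.3, 34.2]
tool_rot: [[0.987, -0.163, 0.0], [-0.163, -0.987, -0.0], [0.0, 0.0, -1.0]]
ft_force: [-2.4, -0.2, 8.0]
opening: 0.2
gripper_force: 3.9
```

Emit:
carry_out:
  series: "0 0 -4 0 0 0;0 0 -15 0 0 0;0 0 -40 0 0 0;0 0 -75 0 0 0;0 0 -115 0 0 0;0 0 -160 0 0 0;0 0 -190 0 0 0;0 0 -200 0 0 0;0 0 -200 0 0 0"

```text
t: 16.0
ee_pos: [503.0, 97.2, 233.7]
tool_rot: [[0.987, -0.163, 0.0], [-0.163, -0.987, -0.0], [0.0, 0.0, -1.0]]
ft_force: [0.0, -0.6, -0.6]
opening: 0.1
gripper_force: 0.0
```

Run:
```python
from h import *
q,e=bot.snapshot("side");s=bot.read_state();print(s["t"],s["ee_pos"],s["ft_force"])
for b in((276,262),(164,142),(214,185),(318,356)):
    o,dr=ray("side",b);print((o+dr*np.median(e[b[1]-1:b[1]+2,b[0]-1:b[0]+2])).round(1))
cv2.imwrite("pics/end.png",q[:,:,::-1])
```

```text
16.05 [502.46058376  97.0725293  232.83450503] [-0.44187174 -0.71292516 -0.01025228]
[ 532.1 -159.5   37. ]
[441.8 301.8  36.4]
[501.4  97.   36.9]
[ 502.8 -365.8   45.5]
```

View pics/end.png

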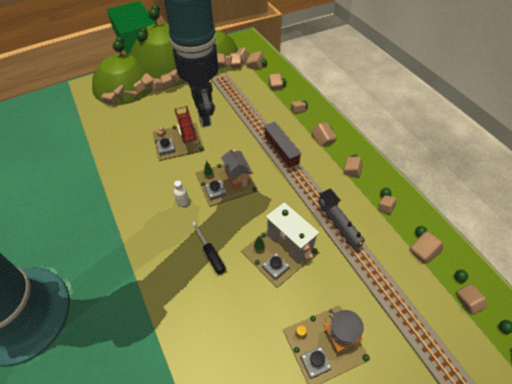

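The three caps are at 36–37 mm and the tower's is at 45.5 mm. Nothing has shifted, and the hand is clear (~205,110, well above the board).

```bash
python3 -c "
from bench import bot
print(bot.close_job())"
```

```text
the job is handed in; nothing more can be done
None
```

The tunnel, bridge and cabin plungers were pressed home in that order (caps measured at 36–37 mm), the tower's was left up (45.5 mm), nothing loose appears moved in the final picture, and the job was handed in with the hand clear; no verdict was returned.

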